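Stand the sockets on their rail in order of size

TASK

Stand the four loose steel sockets upright, mouth up, on the four dark pads of the plywood board in order of size, with the largest on the pad beside the upright bench dog and the smallest at the far end from it. Set each one down in the middle of its pad, and leave the wax tin standing where it is.

Things in the scene. Friction and masses are not known exactly. Their poses are not given: they have to be found in the camera images.
- socket_a: loose bright steel hexagon socket (a round nut-driver socket), the smallest of the four, 24 mm across and 36 mm tall, standing upright on the bench with its hexagon mouth up; origin at the centre of its underside, z up along its axis
- socket_b: loose bright steel hexagon socket (a round nut-driver socket), the second smallest of the four, 30 mm across and 44 mm tall, standing upright on the bench with its hexagon mouth up; origin at the centre of its underside, z up along its axis
- socket_c: loose bright steel hexagon socket (a round nut-driver socket), the second largest of the four, 37 mm across and 54 mm tall, standing upright on the bench with its hexagon mouth up; origin at the centre of its underside, z up along its axis
- socket_d: loose bright steel hexagon socket (a round nut-driver socket), the largest of the four, 45 mm across and 66 mm tall, standing upright on the bench with its hexagon mouth up; origin at the centre of its underside, z up along its axis
- pad_1: fixed round dark wooden pad, 50 mm across and 4 mm thick, the end pad at the board's left (+y) end; one of four in a straight row, 68 mm apart centre to centre, on a fixed plywood board (80 x 384 mm, 12 mm thick, lying on the bench); origin at the centre of the pad's underside (on the board's top), y along the row, z up; the pad's top is 4 mm above the origin
- pad_2: fixed round dark wooden pad, 50 mm across and 4 mm thick, next to pad_1; one of four in a straight row, 68 mm apart centre to centre, on a fixed plywood board (80 x 384 mm, 12 mm thick, lying on the bench); origin at the centre of the pad's underside (on the board's top), y along the row, z up; the pad's top is 4 mm above the origin
- pad_3: fixed round dark wooden pad, 50 mm across and 4 mm thick, next to pad_4; one of four in a straight row, 68 mm apart centre to centre, on a fixed plywood board (80 x 384 mm, 12 mm thick, lying on the bench); origin at the centre of the pad's underside (on the board's top), y along the row, z up; the pad's top is 4 mm above the origin
- pad_4: fixed round dark wooden pad, 50 mm across and 4 mm thick, the end pad at the board's right (-y) end; one of four in a straight row, 68 mm apart centre to centre, on a fixed plywood board (80 x 384 mm, 12 mm thick, lying on the bench); origin at the centre of the pad's underside (on the board's top), y along the row, z up; the pad's top is 4 mm above the origin
- bench_dog: fixed wooden bench dog stuck upright in a hole at one end of the board (the other end has only a flat brass plug), 68 mm beyond the nearest pad in line with the row; round head 30 mm across, its top 42 mm above the bench; origin on its axis, 60 mm below its top; it marks the end where the largest socket goes
- wax_tin: loose bystander: round red tin, 68 mm across, 61 mm high, standing on the bench to the left of the sockets; origin at the centre of its underside

How it is judged:
At the end, for the whole second after the job is handed in: Counting from the pad beside the bench dog, the pads carry the 45, 37, 30 and 24 mm sockets; each stands upright on its pad, its axis within 12 mm of the pad's centre, released and at rest (((horizontal distance between bench_dog and pad_1 below 0.12 m and (horizontal distance between socket_d and pad_1 below 0.012 m and z of socket_d in the frame of pad_1 between 0.002 and 0.007 m and angle between socket_d's own z axis and vertical below 0.1 rad and linear speed of socket_d below 0.02 m/s and angular speed of socket_d below 0.2 rad/s) and (horizontal distance between socket_c and pad_2 below 0.012 m and z of socket_c in the frame of pad_2 between 0.002 and 0.007 m and angle between socket_c's own z axis and vertical below 0.1 rad and linear speed of socket_c below 0.02 m/s and angular speed of socket_c below 0.2 rad/s) and (horizontal distance between socket_b and pad_3 below 0.012 m and z of socket_b in the frame of pad_3 between 0.002 and 0.007 m and angle between socket_b's own z axis and vertical below 0.1 rad and linear speed of socket_b below 0.02 m/s and angular speed of socket_b below 0.2 rad/s) and (horizontal distance between socket_a and pad_4 below 0.012 m and z of socket_a in the frame of pad_4 between 0.002 and 0.007 m and angle between socket_a's own z axis and vertical below 0.1 rad and linear speed of socket_a below 0.02 m/s and angular speed of socket_a below 0.2 rad/s)) or (horizontal distance between bench_dog and pad_4 below 0.12 m and (horizontal distance between socket_a and pad_1 below 0.012 m and z of socket_a in the frame of pad_1 between 0.002 and 0.007 m and angle between socket_a's own z axis and vertical below 0.1 rad and linear speed of socket_a below 0.02 m/s and angular speed of socket_a below 0.2 rad/s) and (horizontal distance between socket_b and pad_2 below 0.012 m and z of socket_b in the frame of pad_2 between 0.002 and 0.007 m and angle between socket_b's own z axis and vertical below 0.1 rad and linear speed of socket_b below 0.02 m/s and angular speed of socket_b below 0.2 rad/s) and (horizontal distance between socket_c and pad_3 below 0.012 m and z of socket_c in the frame of pad_3 between 0.002 and 0.007 m and angle between socket_c's own z axis and vertical below 0.1 rad and linear speed of socket_c below 0.02 m/s and angular speed of socket_c below 0.2 rad/s) and (horizontal distance between socket_d and pad_4 below 0.012 m and z of socket_d in the frame of pad_4 between 0.002 and 0.007 m and angle between socket_d's own z axis and vertical below 0.1 rad and linear speed of socket_d below 0.02 m/s and angular speed of socket_d below 0.2 rad/s)))); the robot touches nothing.
It fails at once if the wax tin is knocked over or shifted by more than 40 mm (distance of wax_tin from where it was at the start of the episode above 0.04 m or angle between wax_tin's own z axis and vertical above 0.5 rad).
It also fails if it takes over 90 s, if anything falls off the work surface, if the arm or the gripper's body presses on something with over 40 N, if the wrist force passes 120 N, or if a joint passes its speed limit or range.

ROBOT

A 6-joint arm with a two-finger parallel gripper is mounted at the origin on a cart in front of the work surface, level with it; the furniture and walls round the work are solid. World frame = base frame: x ahead of the robot, y to its left, z up, the work surface at z = 0. Lengths are in m, angles in rad, forces in N, time in s.
With the tool pointing down it reaches from about 0.4 to 0.925 m from the base axis. Payload 3.4 kg.
Tool frame: the origin (TCP) lies midway between the tips of the shut fingers; the grasp point (between the pads) lies 19 mm behind it; z points along the fingers, x is the direction in which the jaws open and shut, and the axes are right-handed (so a half turn about z gives the same grasp; the last joint's range is limited). The gripper opens to 85 mm and grips with 20 to 120 N. Pads are 22 mm wide; open, the fingers measure 114 mm over their backs; the gripper's body (76 mm by 85 mm) begins 54 mm behind the grasp point. The pads swing forward as they close: fully open they stand 13 mm farther back than shut.
Start: joints at [-1.357, 0.307, 1.506, -0, 1.328, -0.073], TCP at [0.163, -0.552, 0.231] pointing down, gripper open.
Joint ranges: [-3.12, 3.12], [-1.05, 2.28], [0.14, 2.33], [-1.42, 4.57], [0.1, 2.73], [-2.68, 2.68]. Speed limits (rad/s): [2.57, 2.57, 3.14, 3.14, 3.14, 3.14].

INTERFACE

Orientations are given as a unit quaternion [x, y, z, w].
In Python, from plant import get_state, snapshot, get_calibration, finish_job gives the robot as it stands.
- The arm moves only by the tool play_rows, never from a script. Its argument "increments" is one flat list of numbers, 7 for each row, row after row: the shift along the tool's x, y, z in units of 25 mm (1.0 is 25 mm), then the turn, a rotation vector about the tool's x, y, z in units of 8 degrees (1.0 is 8 degrees), then the closure, from -1 (fully open) to 1 (shut). In form: [dx, dy, dz, wx, wy, wz, claw, dx, dy, dz, wx, wy, wz, claw, ...]. A call has 1 to 20 rows; each row is the pose to reach, as a shift and turn from the pose commanded when the call began, along the tool's axes at that moment; what a row does not reach only later rows make up. A row lasts 1/8 s, in which the tool goes at most 62.5 mm and 10.7 degrees, less where a joint would pass 70% of its speed; a pose out of reach is approached as far as the arm can. A call with a gripper value outside its range is refused whole. The fingers move at their own pace and stop on an object; "grip_force" is the grip in N (left out, the last holds). Time passes only in rows, so rows that repeat a pose let the fingers close. It gives the time, the measured TCP pose, the force and the opening at its end, in the units of the state.
- get_state(): the state, without advancing time (a new reading comes with each control period).
- snapshot(name): name is "scene" or "side" or "wrist"; returns (picture, depth): 420x560x3 uint8, red, green, blue; 420x560 float32, m along the optical axis (not along the pixel's ray), 0 where there is no reading.
- get_calibration(name): a dict with "camera_matrix" (3x3 intrinsics, pixels), "D" ([k1, k2, p1, p2, k3] as OpenCV has them; the pictures are not rectified), "R" (3x3) and "t" (3): a world point X has camera coordinates R X + t. Camera axes: x right, y down, z forward; pixel columns grow to the right and rows downward; lengths in m; the calibration is good to about 2 mm. A picture is of the moment at which its call begins: read the wrist's pose just before it. get_calibration takes no time and is no camera call; for the wrist camera it gives the pose at the moment of the call.
- finish_job(): hands the job in, once; it reports no verdict.
The state is a dict: "t": time; "joint_positions": joint angles; "joint_vel": joint speeds; "effort": joint torques, N m; "ee_pos": TCP position; "orientation": TCP orientation; "force": force on the tool from outside, world axes, zero at the start; "ft_torque": the same for the moment, N m; "gripper_width": opening from 0.0 (shut) to 1.0 (fully open).
Only numpy, scipy, OpenCV 4.12 (cv2) and the standard library are available. Lean on these libraries where they do the work, as an engineer would, in place of code of your own. Each camera call takes 0.05 s, during which the arm holds its last target. There are 200 camera calls.

## Working session

There is one attempt and no reset: what is moved stays moved. The work goes in short steps, Python scripts to look and compute and a tool call to move; the robot and the scene stay as the last step left them, time stands still between calls to the robot, and variables do not carry over. Pictures are saved under pics/ and viewed, about 12 in all and at most 16, crops included, and the job is handed in when it is done.

Besides the shell and the picture viewer there is one more tool, called by a JSON object that holds its "fn" and its "kwargs". play_rows: Moves the arm, as the interface text tells. Its arguments: {"type":"object","properties":{"increments":{"type":"array"},"grip_force":{"type":"number"}},"required":["increments"]}

```bash
mkdir -p pics
cat > h.py <<'E'
import numpy as np, cv2
from plant import *
def shot(n,f):
    c=get_calibration(n); p,d=snapshot(n); cv2.imwrite('pics/'+f+'.png',p[:,:,::-1]); np.savez('pics/'+f+'.npz',d=d,**{k:np.array(v) for k,v in c.items() if k in('camera_matrix','D','R','t')}); return p,d
def cloud(f):
    z=np.load('pics/'+f+'.npz'); d=z['d']; h,w=d.shape
    u,v=np.meshgrid(np.arange(w),np.arange(h)); q=cv2.undistortPoints(np.stack([u,v],-1).reshape(-1,1,2).astype(float),z['camera_matrix'],z['D']).reshape(h,w,2)
    P=np.dstack([q*d[...,None],d]); X=(P-z['t'])@z['R']; X[d==0]=np.nan; return X
def atz(f,u,v,Z):
    z=np.load('pics/'+f+'.npz'); q=cv2.undistortPoints(np.array([[[u,v]]],float),z['camera_matrix'],z['D'])[0,0]
    r=z['R'].T@np.array([*q,1]); c=-z['R'].T@z['t']; return c+r*(Z-c[2])/r[2]
E
python3 -c "
from h import *
print(get_state())
shot('scene','s1');shot('side','d1')
for n in ('s1','d1'):
  z=np.load('pics/%s.npz'%n);print(n,-z['R'].T@z['t'])
"
```

```text
{'t': 0.0, 'joint_positions': array([-1.35751137e+00,  3.07574488e-01,  1.50765714e+00,  2.52024470e-05,
        1.32841953e+00, -7.35065837e-02]), 'joint_vel': array([-0.00059993, -0.00067271, -0.00023143, -0.00169304, -0.00195426,
        0.00196811]), 'effort': array([-2.78774482e-03, -4.57564580e+01, -2.51916361e+01, -3.12747961e-04,
        1.34046678e-02, -1.01546692e-05]), 'ee_pos': array([ 0.16248781, -0.55083874,  0.23038633]), 'orientation': array([ 8.00896089e-01, -5.98802468e-01, -7.68813745e-04, -6.84420531e-04]), 'force': array([-0.08289948,  0.03780681, -0.39042457]), 'ft_torque': array([ 0.02818247,  0.02629438, -0.01013487]), 'gripper_width': 1.000766677861652}
s1 [-0.16367071 -0.15858705  0.49480528]
d1 [ 0.23547015 -0.92696698  0.34802926]
```

View pics/s1.png

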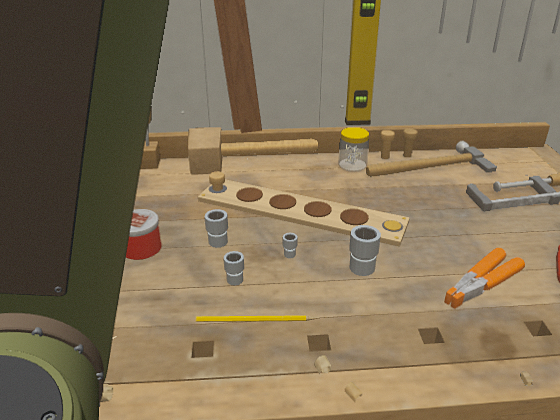

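View pics/d1.png

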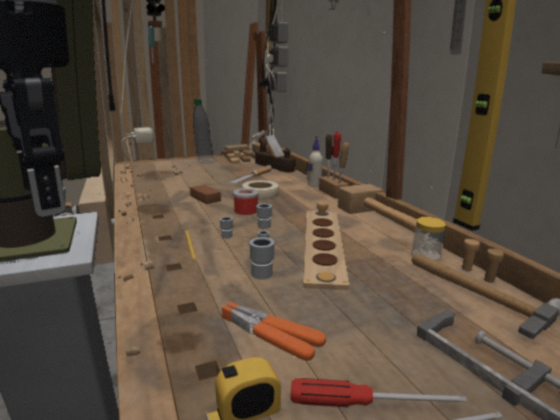

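The scene view shows the dog at (217,180), pads at (249,194), (283,201), (318,209) and (354,217), and the tin at (141,235). The sockets are c (217,228), b (234,268), a (290,245) and d (364,250). Next I'll measure them from depth and pixels.

Run:
```python
from h import *
from scipy.optimize import least_squares
X=cloud('s1')
im=cv2.imread('pics/s1.png')
cv2.imwrite('pics/s1c.png',cv2.resize(im[170:290,185:415],None,fx=3.4,fy=3.4,interpolation=cv2.INTER_CUBIC))
for n,u,v in(('p1',249,194),('p2',283,201),('p3',318,209),('p4',354,217)):print(n,atz('s1',u,v,.016).round(4),X[v,u].round(4))
print('dog',atz('s1',217,177,.042).round(4))
for n,u0,u1,v0,v1,h,r in(('c',200,234,205,250,.054,.0185),('b',220,248,248,288,.044,.015),('a',278,300,230,260,.036,.012),('d',344,384,222,278,.066,.0225)):
    P=X[v0:v1,u0:u1].reshape(-1,3); top=P[P[:,2]>.008]; hh=np.nanpercentile(top[:,2],98)
    # outer wall points: fit cylinder of known radius
    w=top[(top[:,2]<h-.004)&(top[:,2]>.008)]
    s=least_squares(lambda c:np.hypot(w[:,0]-c[0],w[:,1]-c[1])-r,[np.median(w[:,0])+r,np.median(w[:,1])],loss='soft_l1',f_scale=.001).x
    print(n,len(w),'h',round(hh,4),'fit',s.round(4))
P=X[205:262,118:165].reshape(-1,3);P=P[P[:,2]>.01];print('tin',np.nanmin(P,0),np.nanmax(P,0))
```

```text
p1 [ 0.6662 -0.1565  0.016 ] [ 0.6664 -0.1565  0.0159]
p2 [ 0.6358 -0.2181  0.016 ] [ 0.6348 -0.2181  0.0166]
p3 [ 0.6032 -0.2784  0.016 ] [ 0.6034 -0.2784  0.0159]
p4 [ 0.572  -0.3375  0.016 ] [ 0.5719 -0.3375  0.0161]
dog [ 0.6897 -0.0976  0.042 ]
c 501 h 0.0549 fit [ 0.5393 -0.1013]
b 362 h 0.0446 fit [ 0.4378 -0.1302]
a 192 h 0.0365 fit [ 0.4947 -0.218 ]
d 1190 h 0.0666 fit [ 0.4538 -0.3281]
tin [ 0.12333209 -0.0813909   0.01000885] [0.56514256 0.04096046 0.32314582]
```

View pics/s1c.png

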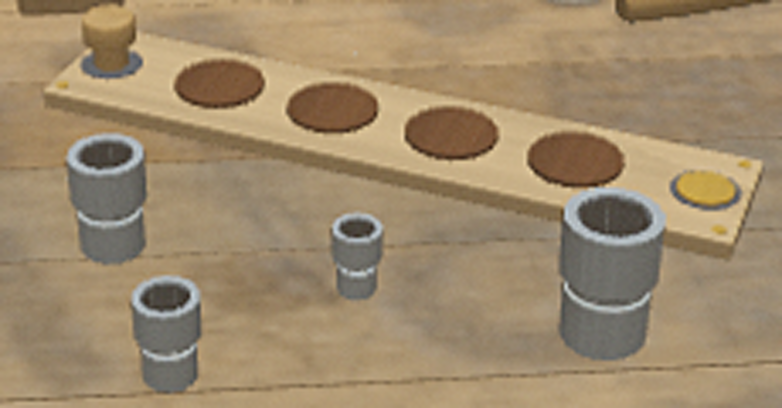

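```bash
cat >> h.py <<'E'
from scipy.spatial.transform import Rotation as Ro
YAW=-0.483
def go(x,y,z,yaw=YAW):
    s=get_state(); R=Ro.from_quat(s['orientation']); T=Ro.from_euler('z',yaw)*Ro.from_euler('x',np.pi)
    d=R.inv().apply(np.array([x,y,z])-s['ee_pos'])/.025; w=(R.inv()*T).as_rotvec()/np.deg2rad(8)
    print('to',(x,y,z),'shift',d.round(2),'turn',w.round(2),'| f',s['force'].round(1),'w',round(s['gripper_width'],3),'t',s['t'],'q6',s['joint_positions'][5].round(2))
E
python3 - <<'E'
from h import *
for n,u,v,h in(('c',216.2,215,.054),('b',233.8,256.8,.044),('a',290,236.8,.036),('d',365.3,233.2,.066)):print(n,atz('s1',u,v,h).round(4))
X=cloud('s1');P=X[205:262,125:163].reshape(-1,3);P=P[(P[:,2]>.05)&(P[:,2]<.07)&(P[:,0]>.4)];print('tin',np.nanmin(P,0),np.nanmax(P,0))
go(.40,-.30,.24)
E
```

```text
c [ 0.5366 -0.1026  0.054 ]
b [ 0.436  -0.1311  0.044 ]
a [ 0.492  -0.2184  0.036 ]
d [ 0.4498 -0.327   0.066 ]
tin [ 0.49658017 -0.00844852  0.05002   ] [0.56514256 0.03438369 0.05980542]
to (0.4, -0.3, 0.24) shift [ -6.94 -11.95  -0.37] turn [-0.01  0.01 -5.74] | f [-0.   0.1 -1.4] w 0.995 t 0.1 q6 -0.07
```

{"fn": "play_rows", "kwargs": {"increments": [-1.2, -2.0, -0.1, 0, 0, -1, -1, -2.4, -4.0, -0.2, 0, 0, -2, -1, -3.6, -6.0, -0.3, 0, 0, -3, -1, -4.8, -8.0, -0.4, 0, 0, -4.2, -1, -6, -10, -0.4, 0, 0, -5, -1, -6.95, -11.95, -0.4, 0, 0, -5.74, -1, -6.95, -11.95, -0.4, 0, 0, -5.74, -1, -6.95, -11.95, -0.4, 0, 0, -5.74, -1, -6.95, -11.95, -0.4, 0, 0, -5.74, -1]}}

```text
t: 1.23
ee_pos: [0.3991, -0.3012, 0.2411]
orientation: [0.971, -0.24, -0.0, 0.0]
force: [0.6, -0.2, -0.5]
gripper_width: 1.005
```

Run:
```python
from h import *
s=get_state();print(s['ee_pos'],abs(s['joint_vel']).max())
shot('wrist','w1'); z=np.load('pics/w1.npz');print(-z['R'].T@z['t'])
```

```text
[ 0.39911212 -0.30115636  0.241078  ] 0.008629671173823808
[ 0.43708512 -0.23118989  0.38408674]
```

View pics/w1.png

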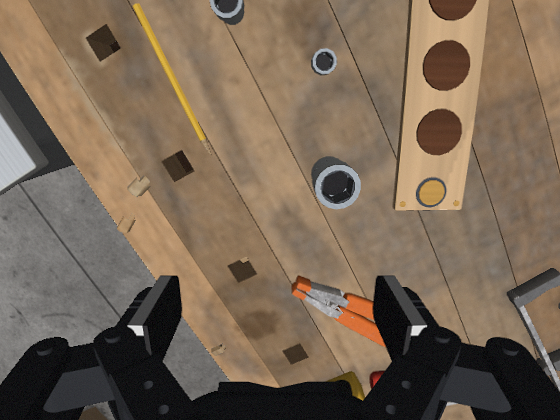

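The wrist view shows the rims of d at (338,187) and a at (323,61), with pads 4 and 3 at (439,131) and (446,66).

Run:
```python
from h import *
for n,u,v,h in(('d',338,187,.066),('a',323.5,61,.036),('p4',439,131,.016),('p3',446,66,.016)):print(n,atz('w1',u,v,h).round(4))
go(.451,-.327,.14);go(.451,-.327,.03)
```

```text
d [ 0.4519 -0.3297  0.066 ]
a [ 0.4933 -0.2198  0.036 ]
p4 [ 0.5777 -0.3394  0.016 ]
p3 [ 0.6076 -0.2804  0.016 ]
to (0.451, -0.327, 0.14) shift [ 2.32 -0.06  4.05] turn [ 0.    0.   -0.01] | f [ 0.   0.1 -0.1] w 0.999 t 1.275 q6 -0.25
to (0.451, -0.327, 0.03) shift [ 2.32 -0.06  8.45] turn [ 0.    0.   -0.01] | f [ 0.   0.1 -0.1] w 0.999 t 1.275 q6 -0.25
```

{"fn": "play_rows", "kwargs": {"increments": [1.2, -0.02, 1.5, 0, 0, 0, -1, 2.36, -0.02, 3, 0, 0, 0, -1, 2.36, -0.02, 4.5, 0, 0, 0, -1, 2.36, -0.02, 6, 0, 0, 0, -1, 2.36, -0.02, 7, 0, 0, 0, -1, 2.36, -0.02, 8, 0, 0, 0, -1, 2.36, -0.02, 8.45, 0, 0, 0, -1, 2.36, -0.02, 8.45, 0, 0, 0, -1, 2.36, -0.02, 8.45, 0, 0, 0, 1, 2.36, -0.02, 8.45, 0, 0, 0, 1, 2.36, -0.02, 8.45, 0, 0, 0, 1, 2.36, -0.02, 8.45, 0, 0, 0, 1, 2.36, -0.02, 8.45, 0, 0, 0, 1, 2.36, -0.02, 8.45, 0, 0, 0, 1, 2.36, -0.02, 8.45, 0, 0, 0, 1], "grip_force": 60}}

```text
t: 3.15
ee_pos: [0.453, -0.3277, 0.0313]
orientation: [0.971, -0.239, 0.001, 0.001]
force: [-0.4, -0.4, 6.2]
gripper_width: 0.509
```

Run:
```python
from h import *
go(.45,-.33,.16); go(.60,-.22,.20)
```

```text
to (0.45, -0.33, 0.16) shift [-0.06  0.14 -5.15] turn [ 0.   -0.01  0.01] | f [-0.4 -0.4  6.2] w 0.509 t 3.15 q6 -0.22
to (0.6, -0.22, 0.2) shift [ 3.22 -6.54 -6.75] turn [ 0.   -0.01  0.01] | f [-0.4 -0.4  6.2] w 0.509 t 3.15 q6 -0.22
```

{"fn": "play_rows", "kwargs": {"increments": [0, 0, -1, 0, 0, 0, 1, 0, 0, -2.5, 0, 0, 0, 1, 0, 0, -4, 0, 0, 0, 1, 0, 0, -5.15, 0, 0, 0, 1, 0.6, -1.3, -5.8, 0, 0, 0, 1, 1.3, -2.6, -6.5, 0, 0, 0, 1, 2, -4, -6.75, 0, 0, 0, 1, 2.6, -5.3, -6.75, 0, 0, 0, 1, 3.2, -6.54, -6.75, 0, 0, 0, 1, 3.2, -6.54, -6.75, 0, 0, 0, 1, 3.2, -6.54, -6.75, 0, 0, 0, 1, 3.2, -6.54, -6.75, 0, 0, 0, 1]}}

```text
t: 4.65
ee_pos: [0.5982, -0.2201, 0.1986]
orientation: [0.971, -0.239, -0.0, 0.0]
force: [0.2, -0.2, -2.3]
gripper_width: 0.516
```

Run:
```python
from h import *
s=get_state();print(s['ee_pos'],s['force'],s['gripper_width'],abs(s['joint_vel']).max())
shot('wrist','w2')
```

```text
[ 0.59822779 -0.2200604   0.19863787] [ 0.23815727 -0.20890342 -2.28890382] 0.5160066562917729 0.006797351333928929
```

View pics/w2.png

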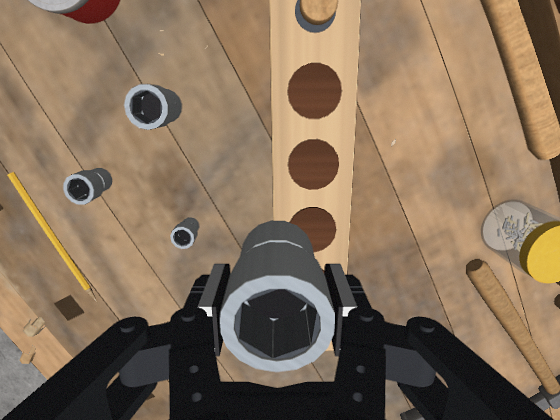

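The wrist view shows pads 1 and 2 at (314.5,91) and (313,164). The rims are c (147.5,107), b (81,188) and a (183,237), and the held d is at (277,322).

Run:
```python
from h import *
for n,u,v,h in(('p1',314.5,91,.016),('p2',313,164,.016),('c',147.5,107,.054),('b',81,188,.044),('a',183,237,.036),('dheld',277,322,.2336)):print(n,atz('w2',u,v,h).round(4))
X=cloud('w2');print(X[91,314],X[164,313])
# wrist mask centroids for pads in s1,w1,w2
for f,pts in(('s1',[(249,194),(283,201),(318,209),(354,217)]),('w1',[(439,131),(446,66)]),('w2',[(314,91),(313,164)])):
    im=cv2.imread('pics/%s.png'%f).astype(int); 
    for u,v in pts:
        ref=im[v-2:v+3,u-2:u+3].mean((0,1)); m=(abs(im-ref).max(2)<30).astype(np.uint8)
        _,l,st,c=cv2.connectedComponentsWithStats(m,connectivity=4); k=l[v,u]
        print(f,c[k].round(1),st[k][2:],atz(f,*c[k],.016).round(4))
```

```text
p1 [ 0.6701 -0.1588  0.016 ]
p2 [ 0.6394 -0.2187  0.016 ]
c [ 0.5396 -0.1045  0.054 ]
b [ 0.4404 -0.1326  0.044 ]
a [ 0.4954 -0.22    0.036 ]
dheld [ 0.599  -0.2207  0.2336]
[ 0.66965418 -0.1585303   0.01637134] [ 0.63934524 -0.21849009  0.0169401 ]
s1 [249.  193.9] [ 27  14 273] [ 0.6665 -0.1565  0.016 ]
s1 [282.3 201. ] [ 27  14 285] [ 0.636  -0.2168  0.016 ]
s1 [317.3 208.3] [ 28  15 305] [ 0.6056 -0.2774  0.016 ]
s1 [353.9 216. ] [ 29  15 330] [ 0.5752 -0.3381  0.016 ]
w1 [438.8 131.6] [  46   46 1594] [ 0.5773 -0.3399  0.016 ]
w1 [446.3  64.8] [  47   51 1822] [ 0.6083 -0.2794  0.016 ]
w2 [314.2  90.4] [  54   56 2339] [ 0.6701 -0.1581  0.016 ]
w2 [313.  163.9] [  51   50 1980] [ 0.6394 -0.2186  0.016 ]
```

```bash
python3 -c "
from h import *
go(.6695,-.158,.11);go(.6695,-.158,.049)"
```

```text
to (0.6695, -0.158, 0.11) shift [ 1.37 -3.53  3.55] turn [ 0.    0.01 -0.  ] | f [-1.3  0.5 -2.5] w 0.512 t 4.7 q6 0.07
to (0.6695, -0.158, 0.049) shift [ 1.37 -3.53  5.99] turn [ 0.    0.01 -0.  ] | f [-1.3  0.5 -2.5] w 0.512 t 4.7 q6 0.07
```

{"fn": "play_rows", "kwargs": {"increments": [0.7, -1.6, 0.8, 0, 0, 0, 1, 1.37, -3.53, 1.6, 0, 0, 0, 1, 1.37, -3.53, 3, 0, 0, 0, 1, 1.37, -3.53, 4.2, 0, 0, 0, 1, 1.37, -3.53, 5, 0, 0, 0, 1, 1.37, -3.53, 5.6, 0, 0, 0, 1, 1.37, -3.53, 5.95, 0, 0, 0, 1, 1.37, -3.53, 5.95, 0, 0, 0, 1]}}

```text
t: 5.7
ee_pos: [0.6702, -0.1576, 0.0498]
orientation: [0.971, -0.239, -0.0, -0.0]
force: [-0.8, 0.4, -2.6]
gripper_width: 0.512
```

```bash
python3 -c "
from h import *
print(get_state()['ee_pos']);go(.6695,-.158,.0473)"
```

```text
[ 0.67022993 -0.15756098  0.04977194]
to (0.6695, -0.158, 0.0473) shift [-0.02  0.03  0.1 ] turn [ 0.  0. -0.] | f [-0.8  0.4 -2.6] w 0.512 t 5.7 q6 0.19
```

{"fn": "play_rows", "kwargs": {"increments": [-0.02, 0.02, 0.06, 0, 0, 0, 1, -0.02, 0.02, 0.1, 0, 0, 0, 1, -0.02, 0.02, 0.1, 0, 0, 0, 1, -0.02, 0.02, 0.1, 0, 0, 0, -1, -0.02, 0.02, 0.1, 0, 0, 0, -1, -0.02, 0.02, 0.1, 0, 0, 0, -1, -0.02, 0.02, 0.1, 0, 0, 0, -1, -0.02, 0.02, 0.1, 0, 0, 0, -1, -0.02, 0.02, 0.1, 0, 0, 0, -1, -0.02, 0.02, -1, 0, 0, 0, -1, -0.02, 0.02, -2.5, 0, 0, 0, -1, -0.02, 0.02, -4.2, 0, 0, 0, -1, -0.02, 0.02, -4.2, 0, 0, 0, -1]}}

```text
t: 7.32
ee_pos: [0.6729, -0.1584, 0.1598]
orientation: [0.971, -0.239, 0.005, 0.0]
force: [0.1, -0.4, -0.4]
gripper_width: 1.001
```

```bash
python3 -c "
from h import *
go(.539,-.104,.15);go(.539,-.104,.02)
shot('scene','s2')
im=cv2.imread('pics/s2.png');cv2.imwrite('pics/s2c.png',im[100:320,100:440])"
```

```text
to (0.539, -0.104, 0.15) shift [-5.76  0.56  0.34] turn [-0.01 -0.06  0.  ] | f [ 0.1 -0.4 -0.4] w 1.001 t 7.325 q6 0.19
to (0.539, -0.104, 0.02) shift [-5.8   0.57  5.54] turn [-0.01 -0.06  0.  ] | f [ 0.1 -0.4 -0.4] w 1.001 t 7.325 q6 0.19
```

View pics/s2c.png

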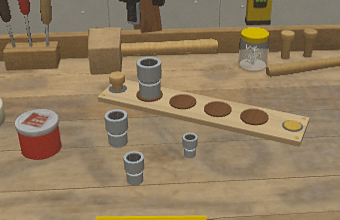

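{"fn": "play_rows", "kwargs": {"increments": [-1.9, 0.2, 0.2, 0, 0, 0, -1, -3.9, 0.4, 0.2, 0, 0, 0, -1, -5.7, 0.56, 0.3, 0, 0, 0, -1, -5.7, 0.56, 1.2, 0, 0, 0, -1, -5.7, 0.56, 1.2, 0, 0, 0, -1, -5.7, 0.56, 1.2, 0, 0, 0, -1]}}

```text
t: 8.12
ee_pos: [0.5375, -0.104, 0.1247]
orientation: [0.971, -0.239, -0.0, -0.0]
force: [-1.0, 0.2, 0.0]
gripper_width: 1.0
```

```bash
python3 -c "
from h import *
go(.5385,-.104,.02)"
```

```text
to (0.5385, -0.104, 0.02) shift [ 0.04 -0.02  4.19] turn [0. 0. 0.] | f [-1.   0.2  0. ] w 1.0 t 8.125 q6 0.21
```

{"fn": "play_rows", "kwargs": {"increments": [0.04, -0.02, 1.2, 0, 0, 0, -1, 0.04, -0.02, 2.4, 0, 0, 0, -1, 0.04, -0.02, 3.4, 0, 0, 0, -1, 0.04, -0.02, 4.15, 0, 0, 0, -1, 0.04, -0.02, 4.15, 0, 0, 0, -1, 0.04, -0.02, 4.15, 0, 0, 0, 1, 0.04, -0.02, 4.15, 0, 0, 0, 1, 0.04, -0.02, 4.15, 0, 0, 0, 1, 0.04, -0.02, 4.15, 0, 0, 0, 1, 0.04, -0.02, 4.15, 0, 0, 0, 1, 0.04, -0.02, 4.15, 0, 0, 0, 1, 0.04, -0.02, 4.15, 0, 0, 0, 1, 0.04, -0.02, 4.15, 0, 0, 0, 1]}}

```text
t: 9.75
ee_pos: [0.539, -0.104, 0.0225]
orientation: [0.971, -0.239, 0.001, 0.0]
force: [-0.7, -0.5, 5.1]
gripper_width: 0.419
```

```bash
python3 -c "
from h import *
s=get_state();print(s['ee_pos']);z=s['ee_pos'][2]
go(.5385,-.104,.19);go(.639,-.2185,.16);go(.639,-.2185,.08)"
```

```text
[ 0.5390224  -0.10397458  0.02248107]
to (0.5385, -0.104, 0.19) shift [-0.    0.01 -6.7 ] turn [-0.   -0.01  0.  ] | f [-0.7 -0.5  5.1] w 0.419 t 9.75 q6 0.21
to (0.639, -0.2185, 0.16) shift [ 5.68  2.2  -5.49] turn [-0.   -0.01  0.  ] | f [-0.7 -0.5  5.1] w 0.419 t 9.75 q6 0.21
to (0.639, -0.2185, 0.08) shift [ 5.67  2.2  -2.29] turn [-0.   -0.01  0.  ] | f [-0.7 -0.5  5.1] w 0.419 t 9.75 q6 0.21
```

{"fn": "play_rows", "kwargs": {"increments": [0, 0, -1, 0, 0, 0, 1, 0, 0, -2.5, 0, 0, 0, 1, 0, 0, -4, 0, 0, 0, 1, 0, 0, -5.5, 0, 0, 0, 1, 1.4, 0.55, -5.5, 0, 0, 0, 1, 2.8, 1.1, -5.5, 0, 0, 0, 1, 4.2, 1.65, -5.5, 0, 0, 0, 1, 5.2, 2.1, -5.5, 0, 0, 0, 1, 5.68, 2.2, -5.2, 0, 0, 0, 1, 5.68, 2.2, -4, 0, 0, 0, 1, 5.68, 2.2, -2.8, 0, 0, 0, 1, 5.68, 2.2, -2.3, 0, 0, 0, 1, 5.68, 2.2, -2.3, 0, 0, 0, 1, 5.68, 2.2, -2.3, 0, 0, 0, 1]}}

```text
t: 11.5
ee_pos: [0.6394, -0.2185, 0.08]
orientation: [0.971, -0.239, 0.001, 0.0]
force: [-0.0, 0.9, -1.7]
gripper_width: 0.418
```

```bash
python3 -c "
from h import *
s=get_state();print(s['ee_pos'])
go(.639,-.2185,.0385)"
```

```text
[ 0.63936826 -0.21852527  0.07997466]
to (0.639, -0.2185, 0.0385) shift [-0.02  0.01  1.66] turn [-0.   -0.01  0.  ] | f [-0.   0.9 -1.7] w 0.418 t 11.5 q6 0.09
```

{"fn": "play_rows", "kwargs": {"increments": [-0.01, 0, 0.8, 0, 0, 0, 1, -0.01, 0, 1.3, 0, 0, 0, 1, -0.01, 0, 1.55, 0, 0, 0, 1, -0.01, 0, 1.66, 0, 0, 0, 1, -0.01, 0, 1.66, 0, 0, 0, 1, -0.01, 0, 1.66, 0, 0, 0, -1, -0.01, 0, 1.66, 0, 0, 0, -1, -0.01, 0, 1.66, 0, 0, 0, -1, -0.01, 0, 1.66, 0, 0, 0, -1, -0.01, 0, 1.66, 0, 0, 0, -1, -0.01, 0, 1.66, 0, 0, 0, -1, -0.01, 0, 0.5, 0, 0, 0, -1, -0.01, 0, -1, 0, 0, 0, -1, -0.01, 0, -2.5, 0, 0, 0, -1, -0.01, 0, -2.5, 0, 0, 0, -1, -0.01, 0, -2.5, 0, 0, 0, -1]}}

```text
t: 13.5
ee_pos: [0.6378, -0.2181, 0.141]
orientation: [0.971, -0.239, -0.0, -0.0]
force: [0.3, -0.3, -0.9]
gripper_width: 1.001
```

```bash
python3 -c "
from h import *
s=get_state();print(s['ee_pos'])
go(.4395,-.132,.12)"
```

```text
[ 0.63782332 -0.21809994  0.14095012]
to (0.4395, -0.132, 0.12) shift [-8.62  0.63  0.84] turn [0. 0. 0.] | f [ 0.3 -0.3 -0.9] w 1.001 t 13.5 q6 0.09
```

{"fn": "play_rows", "kwargs": {"increments": [-1.8, 0.1, 0, 0, 0, 0, -1, -3.6, 0.25, 0, 0, 0, 0, -1, -5.4, 0.4, 0.3, 0, 0, 0, -1, -7.2, 0.5, 0.6, 0, 0, 0, -1, -8.62, 0.63, 0.84, 0, 0, 0, -1, -8.62, 0.63, 0.84, 0, 0, 0, -1, -8.62, 0.63, 0.84, 0, 0, 0, -1, -8.62, 0.63, 0.84, 0, 0, 0, -1]}}

```text
t: 14.5
ee_pos: [0.4416, -0.1329, 0.1203]
orientation: [0.971, -0.239, 0.001, 0.0]
force: [-0.2, 0.4, -0.4]
gripper_width: 1.0
```

```bash
python3 -c "
from h import *
s=get_state();print(s['ee_pos'])
go(.4395,-.132,.012)"
```

```text
[ 0.44158264 -0.13292129  0.12025818]
to (0.4395, -0.132, 0.012) shift [-0.1   0.01  4.33] turn [-0.   -0.01  0.  ] | f [-0.2  0.4 -0.4] w 1.0 t 14.5 q6 0.1
```

{"fn": "play_rows", "kwargs": {"increments": [-0.06, 0.01, 1.2, 0, 0, 0, -1, -0.08, 0.01, 2.4, 0, 0, 0, -1, -0.08, 0.01, 3.4, 0, 0, 0, -1, -0.08, 0.01, 4.1, 0, 0, 0, -1, -0.08, 0.01, 4.3, 0, 0, 0, -1, -0.08, 0.01, 4.3, 0, 0, 0, 1, -0.08, 0.01, 4.3, 0, 0, 0, 1, -0.08, 0.01, 4.3, 0, 0, 0, 1, -0.08, 0.01, 4.3, 0, 0, 0, 1, -0.08, 0.01, 4.3, 0, 0, 0, 1, -0.08, 0.01, 4.3, 0, 0, 0, 1, -0.08, 0.01, 4.3, 0, 0, 0, 1, -0.08, 0.01, 4.3, 0, 0, 0, 1, -0.08, 0.01, 4.3, 0, 0, 0, 1]}}

```text
t: 16.25
ee_pos: [0.4387, -0.1317, 0.0137]
orientation: [0.971, -0.239, 0.001, 0.0]
force: [-1.0, -0.4, 6.2]
gripper_width: 0.334
```

```bash
python3 -c "
from h import *
s=get_state();print(s['ee_pos'])
go(.6075,-.2795,.15);go(.6075,-.2795,.07)"
```

```text
[ 0.43872421 -0.13173686  0.01368152]
to (0.6075, -0.2795, 0.15) shift [ 8.73  2.1  -5.44] turn [-0.   -0.01  0.  ] | f [-1.  -0.4  6.2] w 0.334 t 16.25 q6 0.1
to (0.6075, -0.2795, 0.07) shift [ 8.73  2.1  -2.24] turn [-0.   -0.01  0.  ] | f [-1.  -0.4  6.2] w 0.334 t 16.25 q6 0.1
```

{"fn": "play_rows", "kwargs": {"increments": [0, 0, -1, 0, 0, 0, 1, 0, 0, -2.5, 0, 0, 0, 1, 0, 0, -4, 0, 0, 0, 1, 0.5, 0.1, -5.4, 0, 0, 0, 1, 1.9, 0.45, -5.4, 0, 0, 0, 1, 3.5, 0.85, -5.4, 0, 0, 0, 1, 5.1, 1.25, -5.4, 0, 0, 0, 1, 6.7, 1.6, -5.4, 0, 0, 0, 1, 8, 1.95, -5.4, 0, 0, 0, 1, 8.73, 2.1, -5.2, 0, 0, 0, 1, 8.73, 2.1, -4, 0, 0, 0, 1, 8.73, 2.1, -2.9, 0, 0, 0, 1, 8.73, 2.1, -2.24, 0, 0, 0, 1, 8.73, 2.1, -2.24, 0, 0, 0, 1, 8.73, 2.1, -2.24, 0, 0, 0, 1]}}

```text
t: 18.12
ee_pos: [0.6078, -0.2795, 0.0698]
orientation: [0.971, -0.239, 0.001, 0.0]
force: [0.3, 0.0, -0.9]
gripper_width: 0.33
```

```bash
python3 -c "
from h import *
s=get_state();print(s['ee_pos'])
go(.6075,-.2795,.0297)"
```

```text
[ 0.60781915 -0.27952736  0.0697653 ]
to (0.6075, -0.2795, 0.0297) shift [-0.01  0.    1.6 ] turn [ 0.   -0.01  0.  ] | f [ 0.3  0.  -0.9] w 0.33 t 18.125 q6 -0.01
```

{"fn": "play_rows", "kwargs": {"increments": [-0.01, 0, 0.8, 0, 0, 0, 1, -0.01, 0, 1.3, 0, 0, 0, 1, -0.01, 0, 1.5, 0, 0, 0, 1, -0.01, 0, 1.6, 0, 0, 0, 1, -0.01, 0, 1.6, 0, 0, 0, 1, -0.01, 0, 1.6, 0, 0, 0, -1, -0.01, 0, 1.6, 0, 0, 0, -1, -0.01, 0, 1.6, 0, 0, 0, -1, -0.01, 0, 1.6, 0, 0, 0, -1, -0.01, 0, 1.6, 0, 0, 0, -1, -0.01, 0, 1.6, 0, 0, 0, -1, -0.01, 0, 0.5, 0, 0, 0, -1, -0.01, 0, -1, 0, 0, 0, -1, -0.01, 0, -2.5, 0, 0, 0, -1, -0.01, 0, -2.5, 0, 0, 0, -1, -0.01, 0, -2.5, 0, 0, 0, -1]}}

```text
t: 20.12
ee_pos: [0.6065, -0.279, 0.131]
orientation: [0.971, -0.239, -0.0, -0.0]
force: [-0.1, -0.7, -1.0]
gripper_width: 0.999
```

```bash
python3 -c "
from h import *
s=get_state();print(s['ee_pos'])
go(.494,-.2195,.11)"
```

```text
[ 0.60651654 -0.27895687  0.13095485]
to (0.494, -0.2195, 0.11) shift [-5.09 -0.02  0.84] turn [-0.  0.  0.] | f [-0.1 -0.7 -1. ] w 0.999 t 20.125 q6 -0.01
```

{"fn": "play_rows", "kwargs": {"increments": [-1.7, 0, 0, 0, 0, 0, -1, -3.4, 0, 0.3, 0, 0, 0, -1, -5.09, -0.02, 0.84, 0, 0, 0, -1, -5.09, -0.02, 0.84, 0, 0, 0, -1, -5.09, -0.02, 0.84, 0, 0, 0, -1, -5.09, -0.02, 0.84, 0, 0, 0, -1]}}

```text
t: 20.88
ee_pos: [0.4959, -0.2205, 0.1103]
orientation: [0.971, -0.239, 0.001, 0.0]
force: [-0.0, 0.0, 0.2]
gripper_width: 1.001
```

```bash
python3 -c "
from h import *
s=get_state();print(s['ee_pos'])
go(.494,-.2195,.006)"
```

```text
[ 0.49592738 -0.22054489  0.11028353]
to (0.494, -0.2195, 0.006) shift [-0.09 -0.    4.17] turn [-0.   -0.01  0.  ] | f [-0.   0.   0.2] w 1.001 t 20.875 q6 -0.01
```

{"fn": "play_rows", "kwargs": {"increments": [-0.06, 0, 1.2, 0, 0, 0, -1, -0.08, 0, 2.4, 0, 0, 0, -1, -0.08, 0, 3.3, 0, 0, 0, -1, -0.08, 0, 4, 0, 0, 0, -1, -0.08, 0, 4.12, 0, 0, 0, -1, -0.08, 0, 4.12, 0, 0, 0, 1, -0.08, 0, 4.12, 0, 0, 0, 1, -0.08, 0, 4.12, 0, 0, 0, 1, -0.08, 0, 4.12, 0, 0, 0, 1, -0.08, 0, 4.12, 0, 0, 0, 1, -0.08, 0, 4.12, 0, 0, 0, 1, -0.08, 0, 4.12, 0, 0, 0, 1, -0.08, 0, 4.12, 0, 0, 0, 1, -0.08, 0, 4.12, 0, 0, 0, 1, -0.08, 0, 4.12, 0, 0, 0, 1]}}

```text
t: 22.75
ee_pos: [0.4933, -0.2191, 0.0082]
orientation: [0.971, -0.239, 0.001, 0.0]
force: [-0.6, 0.2, 5.2]
gripper_width: 0.26
```

```bash
python3 -c "
from h import *
s=get_state();print(s['ee_pos'])
go(.577,-.3395,.14);go(.577,-.3395,.06)"
```

```text
[ 0.49325078 -0.21909654  0.00821462]
to (0.577, -0.3395, 0.14) shift [ 5.21  2.71 -5.26] turn [ 0.   -0.01  0.  ] | f [-0.6  0.2  5.2] w 0.26 t 22.75 q6 -0.01
to (0.577, -0.3395, 0.06) shift [ 5.21  2.71 -2.06] turn [ 0.   -0.01  0.  ] | f [-0.6  0.2  5.2] w 0.26 t 22.75 q6 -0.01
```

{"fn": "play_rows", "kwargs": {"increments": [0, 0, -1, 0, 0, 0, 1, 0, 0, -2.5, 0, 0, 0, 1, 0, 0, -4, 0, 0, 0, 1, 0.5, 0.3, -5.2, 0, 0, 0, 1, 1.9, 1, -5.2, 0, 0, 0, 1, 3.3, 1.7, -5.2, 0, 0, 0, 1, 4.5, 2.35, -5.2, 0, 0, 0, 1, 5.21, 2.71, -5, 0, 0, 0, 1, 5.21, 2.71, -4, 0, 0, 0, 1, 5.21, 2.71, -2.9, 0, 0, 0, 1, 5.21, 2.71, -2.06, 0, 0, 0, 1, 5.21, 2.71, -2.06, 0, 0, 0, 1, 5.21, 2.71, -2.06, 0, 0, 0, 1]}}

```text
t: 24.38
ee_pos: [0.577, -0.3395, 0.0594]
orientation: [0.971, -0.239, 0.0, 0.0]
force: [0.6, 1.0, 0.2]
gripper_width: 0.26
```

```bash
python3 -c "
from h import *
s=get_state();print(s['ee_pos'])
go(.577,-.3395,.0242)"
```

```text
[ 0.57699328 -0.33946441  0.05935863]
to (0.577, -0.3395, 0.0242) shift [-0.    0.    1.41] turn [ 0.   -0.01  0.  ] | f [0.6 1.  0.2] w 0.26 t 24.375 q6 -0.11
```

{"fn": "play_rows", "kwargs": {"increments": [0, 0, 0.7, 0, 0, 0, 1, 0, 0, 1.1, 0, 0, 0, 1, 0, 0, 1.3, 0, 0, 0, 1, 0, 0, 1.41, 0, 0, 0, 1, 0, 0, 1.41, 0, 0, 0, 1, 0, 0, 1.41, 0, 0, 0, -1, 0, 0, 1.41, 0, 0, 0, -1, 0, 0, 1.41, 0, 0, 0, -1, 0, 0, 1.41, 0, 0, 0, -1, 0, 0, 1.41, 0, 0, 0, -1, 0, 0, 1.41, 0, 0, 0, -1, 0, 0, 0.5, 0, 0, 0, -1, 0, 0, -1, 0, 0, 0, -1, 0, 0, -3, 0, 0, 0, -1, 0, 0, -5, 0, 0, 0, -1, 0, 0, -7, 0, 0, 0, -1, 0, 0, -9, 0, 0, 0, -1, 0, 0, -9, 0, 0, 0, -1, 0, 0, -9, 0, 0, 0, -1, 0, 0, -9, 0, 0, 0, -1]}}

```text
t: 26.88
ee_pos: [0.5757, -0.3386, 0.2817]
orientation: [0.971, -0.239, -0.002, -0.001]
force: [0.4, 1.3, -0.0]
gripper_width: 1.0
```

Run:
```python
from h import *
s=get_state();print(s['ee_pos'],s['t'])
shot('wrist','w3');shot('scene','s3')
im=cv2.imread('pics/s3.png');cv2.imwrite('pics/s3c.png',cv2.resize(im[130:280,110:430],None,fx=2.5,fy=2.5))
```

```text
[ 0.57569393 -0.33860493  0.28166297] 26.875
```

View pics/w3.png

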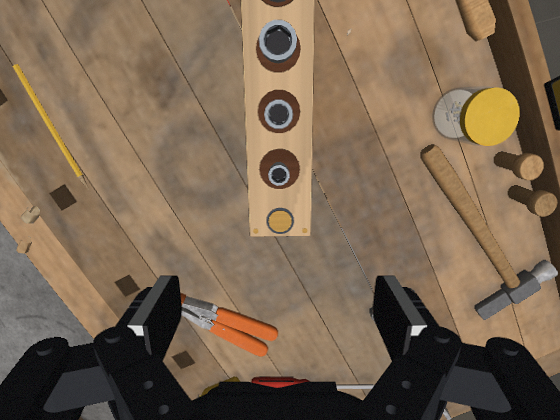

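View pics/s3c.png

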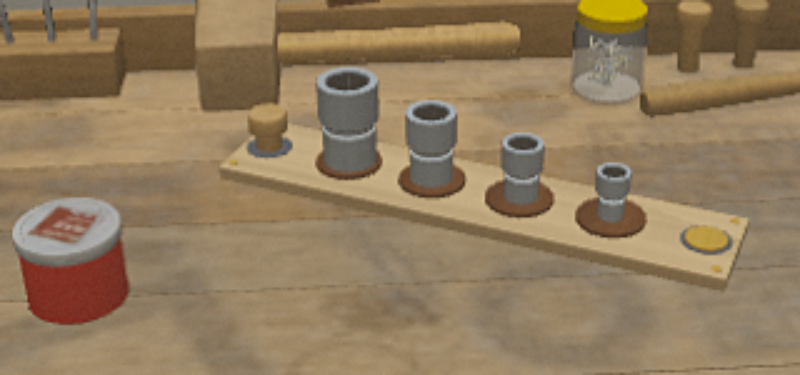

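Both views show all four sockets upright on their pads in the right order, with the tin standing. I'll check the centring in numbers using the rims in w3 (a (279,176), b (279,113), c (278,41)) and in the scene crop.

Run:
```python
from h import *
for n,f,u,v,h in(('a','w3',279,176,.052),('p4','w3',279.5,168.5,.016),('b','w3',279,113.5,.060),('p3','w3',279,111.5,.016),('c','w3',278.5,41,.070)):print(n,f,atz(f,u,v,h).round(4))
for n,x,y,h in(('d',347.5,84,.082),('c',431.5,116,.070),('b',522.5,150,.060),('a',613,177,.052)):print(n,'s3',atz('s3',110+x/2.5,130+y/2.5,h).round(4))
print(get_state()['force'])
```

```text
a w3 [ 0.5771 -0.3412  0.052 ]
p4 w3 [ 0.5784 -0.3402  0.016 ]
b w3 [ 0.6086 -0.2809  0.06  ]
p3 w3 [ 0.609  -0.2803  0.016 ]
c w3 [ 0.6397 -0.2202  0.07  ]
d s3 [ 0.6613 -0.1587  0.082 ]
c s3 [ 0.6303 -0.2171  0.07  ]
b s3 [ 0.5945 -0.2774  0.06  ]
a s3 [ 0.567 -0.336  0.052]
[ 0.64829468  0.82876306 -0.40606164]
```

```bash
python3 -c "
from plant import *
print(finish_job())"
```

```text
the job is handed in; nothing more can be done
None
```

All four sockets stand upright, mouth up, on their pads in order of size, with the 45 mm one beside the bench dog and the 24 mm one at the far end. I handed the job in at about 27 s, with the gripper open and well clear. No verdict was reported.

- **Centring (wrist camera):** The 24 and 30 mm sockets measured within about 2 mm of their pad centres in the final view. The 37 mm one measured about 2 mm from where I had located its pad earlier.
- **Largest socket:** It was out of the final wrist view. I released it within 1 mm of its pad's measured centre, after seeing that it sat within 1 mm of the gripper's centre.
- **Disagreement:** The scene camera put the four rims 8 to 14 mm nearer the robot than the pad centres. All four were off the same way, including the three the wrist camera had just checked. I put this down to hand-read pixels at a shallow viewing angle and trusted the wrist camera, but I did not trace the cause. For the largest socket, only the release position stands against it.
- **Wax tin:** It stood upright in the last picture. I saw no sign that it had moved, but I did not measure its position again.

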